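# Make up the milling kit and the turning kit

## Task

Make up the kits for the next two jobs in their foam trays. The blue tray is the milling kit: the gold-coated end mill lies in the long slot, the collet nut lies mouth up in the round pocket, and the larger collet stands in the nut, down on its ledge. The orange tray is the turning kit: the brass bar lies in the long slot and the yellow insert box lies flat, lid up, in the rectangular pocket; leave the black-coated end mill, the smaller collet and the red insert box where they are.

Things in the scene. Friction and masses are not known exactly. Their poses are not given: they have to be found in the camera images.
- blue_tray: the milling kit tray, BLUE, 140 (x) x 154 mm (y), rim 13 mm high, fixed: black foam inlay, face 11 mm above the bench, cut through to the blue base, a flat floor 4 mm above the bench. Origin: centre of underside; z up, x away from the robot at yaw 0. Long slot 44 mm (x) by 125 mm (y), centred at x = -36 mm, y = 0. Round pocket: 66 mm diameter, centred at x = +25 mm, y = 0
- orange_tray: the turning kit tray, ORANGE, 140 (x) x 154 mm (y), rim 13 mm high, fixed: black foam inlay, face 11 mm above the bench, cut through to the orange base, a flat floor 4 mm above the bench. Origin: centre of underside; z up, x away from the robot at yaw 0. Long slot 44 mm (x) by 125 mm (y), centred at x = -36 mm, y = 0. Rectangular pocket: 64 mm (x) by 86 mm (y), centred at x = +25 mm, y = 0
- gold_mill: end mill with GOLD-coated flutes: 12 mm thick, 83 mm long, lying on a flat along its own y. Origin: middle of its length, underside; the plain bright shank is the half from y = 0 to y = +42 mm (grasp it there, about y = +21 mm; the weight is in the shank), the gold fluted half runs to y = -42 mm
- black_mill: end mill with BLACK-coated flutes (spare, stays on the bench): 12 mm thick, 83 mm long, lying on a flat along its own y. Origin: middle of its length, underside; the plain bright shank is the half from y = 0 to y = +42 mm (grasp it there, about y = +21 mm; the weight is in the shank), the black fluted half runs to y = -42 mm
- brass_bar: square brass bar, yellow metal, 16 x 16 mm, 105 mm long along its own y. Origin: centre of the underside
- collet_nut: bright steel collet nut, a round open ring lying on its face, mouth up: 50 mm diameter, 22 mm high, mouth 39 mm wide down to a ledge 5 mm above its underside on which a collet stands (18 mm opening through the face). Origin: centre of the underside, z up
- large_collet: the LARGER slit spring collet, bright steel, standing on its nose: 26 mm across the foot, widest (33 mm) 5 to 11 mm up, tapering to 23 mm at the top, 40 mm high. Origin: centre of the underside, z up. It fits the nut's mouth with 3 mm to spare all round; standing on the ledge its upper 23 mm show above the nut, so grasp it by the upper 17 mm
- small_collet: the SMALLER slit spring collet, bright steel, standing: 26 mm diameter, 32 mm high (spare, stays on the bench). Origin: centre of the underside
- yellow_box: insert box with a YELLOW base and a white lid with a white label, 47 mm (its x) by 69 mm (its y), 18 mm high; closed, one piece. Origin: centre of the underside
- red_box: insert box with a RED base and a white lid with a cream label, 47 mm (its x) by 69 mm (its y), 18 mm high (spare, stays on the bench). Origin: centre of the underside
There are look-alikes about, which are no part of the job. What is shaped like the gold_mill but green, pink or purple is not meant.

How it is judged:
At the end, for the whole second after the job is handed in: Mill and bar flat in their slots (17 mm across, 19 mm along, 0.45 rad), nut flat in the round pocket (11 mm in x and y), collet upright on its ledge (axes within 5.5 mm), box flat in its pocket (12 mm in x and y), all on the floor (3 mm) and at rest; spares within 30 mm of their start (x of gold_mill in the frame of blue_tray between -0.053 and -0.019 m and y of gold_mill in the frame of blue_tray between -0.019 and 0.019 m and z of gold_mill in the frame of blue_tray between 0.001 and 0.007 m and angle between each of gold_mill, brass_bar, collet_nut, yellow_box, large_collet's own z axis and vertical below 0.12 rad and angle between the y axis of gold_mill and the y axis of blue_tray, either way round below 0.45 rad and x of brass_bar in the frame of orange_tray between -0.053 and -0.019 m and y of brass_bar in the frame of orange_tray between -0.019 and 0.019 m and z of brass_bar in the frame of orange_tray between 0.001 and 0.007 m and angle between the y axis of brass_bar and the y axis of orange_tray, either way round below 0.45 rad and x of collet_nut in the frame of blue_tray between 0.014 and 0.036 m and y of collet_nut in the frame of blue_tray between -0.011 and 0.011 m and z of collet_nut in the frame of blue_tray between 0.001 and 0.007 m and x of yellow_box in the frame of orange_tray between 0.013 and 0.037 m and y of yellow_box in the frame of orange_tray between -0.012 and 0.012 m and z of yellow_box in the frame of orange_tray between 0.001 and 0.007 m and horizontal distance between large_collet and collet_nut below 0.0055 m and z of large_collet in the frame of collet_nut between 0.002 and 0.008 m and linear speed of each of gold_mill, brass_bar, collet_nut, large_collet, yellow_box below 0.02 m/s and angular speed of each of gold_mill, brass_bar, collet_nut, large_collet, yellow_box below 0.2 rad/s and distance of each of black_mill, small_collet, red_box from where it was at the start of the episode below 0.03 m); the robot touches nothing.
It fails at once if a spare (black end mill, smaller collet or red box) is moved more than 30 mm or tipped over (distance of any of black_mill, small_collet, red_box from where it was at the start of the episode above 0.03 m or angle between any of black_mill, small_collet, red_box's own z axis and vertical above 0.6 rad).
It also fails if it takes over 128 s, if anything falls off the work surface, if the arm or the gripper's body presses on something with over 40 N, if the wrist force passes 120 N, or if a joint passes its speed limit or range.

## Robot

A 6-joint arm with a two-finger parallel gripper is mounted at the origin on a cart in front of the work surface, level with it; the furniture and walls round the work are solid. World frame = base frame: x ahead of the robot, y to its left, z up, the work surface at z = 0. Lengths are in m, angles in rad, forces in N, time in s.
With the tool pointing down it reaches from about 0.275 to 0.825 m from the base axis. Payload 4.9 kg.
Tool frame: the origin (TCP) lies at the centre of the arm's flange, where the gripper is bolted on; the fingertips stand 173 mm ahead of it and the grasp point (between the pads) lies 155 mm ahead of it; z points along the fingers, y is the line along which they close (so a half turn about z gives the same grasp; the last joint's range is limited). The gripper opens to 85 mm and grips with 20 to 120 N. Pads are 22 mm wide; open, the fingers measure 114 mm over their backs; the gripper's body (76 mm by 85 mm) begins 54 mm behind the grasp point. The pads swing forward as they close: fully open they stand 13 mm farther back than shut.
Start: joints at [-1.276, 0.326, -0.193, 1.052, 0, 1.437], TCP at [0.229, -0.5, 0.405] pointing down, gripper open.
Joint ranges: [-2.65, 2.65], [-0.97, 1.79], [-1.3, 1.35], [-1.93, 2.1], [-1.47, 1.37], [-3.14, 3.14]. Speed limits (rad/s): [2.57, 2.57, 3.14, 3.14, 3.14, 3.14].

## Interface

Orientations are given as a unit quaternion [w, x, y, z].
In Python, from cell import env gives the robot as it stands.
- The arm moves only by the shell command python3 -m creep 'ROWS'. ROWS is JSON, a list of rows, each a list of 3 entries, a list of its own where there are three numbers: the closure, from -1 (fully open) to 1 (shut), then the shift along the tool's x, y, z in m, then the turn, a rotation vector about the tool's x, y, z in degrees. A call has exactly 10 rows; each row is the pose to reach, as a shift and turn from the pose commanded when the call began, along the tool's axes at that moment; what a row does not reach only later rows make up. A row lasts 1/8 s, in which the tool goes at most 62.5 mm and 10.7 degrees, less where a joint would pass 70% of its speed; a pose out of reach is approached as far as the arm can. A call with a gripper value outside its range is refused whole. The fingers move at their own pace and stop on an object; the grip force is fixed at half the most. Time passes only in rows, so rows that repeat a pose let the fingers close, or fill a call up. It gives the time, the measured TCP pose, the force, the opening and the grip force at its end, in the units of the state.
- env.state(): the state, without advancing time (a new reading comes with each control period).
- env.snapshot(name): name is "scene" or "top" or "wrist"; returns the picture (480x640x3 uint8, red, green, blue); there is no depth.
- env.camera_params(name): a dict with "mtx" (3x3 intrinsics, pixels), "distortion" ([k1, k2, p1, p2, k3] as OpenCV has them; the pictures are not rectified), "xyz" and "attitude" of the camera in the world. Camera axes: x right, y down, z forward; pixel columns grow to the right and rows downward; lengths in m; the calibration is good to about 2 mm. A picture is of the moment at which its call begins: read the wrist's pose just before it. camera_params takes no time and is no camera call; for the wrist camera it gives the pose at the moment of the call.
- env.job_done(): hands the job in; it is judged then, once.
Trained networks look in the newest picture that a camera, given by its name, has taken for a name from the list of things; names that differ only in an ending like _2 or _b are one class to them, and where a whole thing is asked for, a point or a joint stands for the part that bears it (a point fixed in the world has none). Each returns a list of dicts, best first, with "p" (0 to 1); they miss things now and then, are a little off and sometimes report something else, mostly with a low value. They report only what shows in the picture. A call takes as long as a camera call. They do not tell look-alikes from the thing itself.
- env.masks_of(camera, thing): "mask" (480x640 bool, what is visible of it) and "pixel" ([column, row] in pixels, amid what is visible of it).
The state is a dict: "t": time; "joint_positions": joint angles; "joint_velocities": joint speeds; "joint_efforts": joint torques, N m; "ee_pos": TCP position; "ee_rot": TCP orientation; "contact_force": force on the tool from outside, world axes, zero at the start; "ft_torque": the same for the moment, N m; "width": finger opening in m; "gripper_force": force on a finger pad.
Only numpy, scipy, OpenCV 4.12 (cv2) and the standard library are available. Lean on these libraries where they do the work, as an engineer would, in place of code of your own. Each camera call takes 0.05 s, during which the arm holds its last target. There are 200 camera calls.

## Working session

There is one attempt and no reset: what is moved stays moved. The work goes in short steps, Python scripts to look and compute and a shell command to move; the robot and the scene stay as the last step left them, time stands still between calls to the robot, and variables do not carry over. Pictures are saved under pics/ and viewed, at most 14 in all, crops included, and the job is handed in when it is done.

```bash
mkdir -p pics; ls; python3 - <<'E'
from cell import env
import cv2,numpy as np
s=env.state();print(s['t'],s['ee_pos'],s['ee_rot'],s['width'])
for n in('scene','top'):
    im=env.snapshot(n);cv2.imwrite(f'pics/{n}0.png',im[:,:,::-1]);p=env.camera_params(n);print(n,p)
E
```

```text
pics
0.0 [ 0.22860305 -0.49992957  0.40389029] [-8.68465823e-04  9.77107330e-01  2.12745164e-01 -7.76652656e-05] 0.08554657077368552
scene {'mtx': array([[579.23012664,   0.        , 316.92264089],
       [  0.        , 579.23012664, 246.16736648],
       [  0.        ,   0.        ,   1.        ]]), 'distortion': array([-0.18570889,  0.        ,  0.        ,  0.        ,  0.        ]), 'xyz': array([-0.05649585, -0.48550483,  0.74016748]), 'attitude': array([-0.38872539,  0.83196912, -0.3604303 ,  0.16373748])}
top {'mtx': array([[448.44015686,   0.        , 324.6257719 ],
       [  0.        , 448.44015686, 241.55750771],
       [  0.        ,   0.        ,   1.        ]]), 'distortion': array([0.01859609, 0.        , 0.        , 0.        , 0.        ]), 'xyz': array([0.51270944, 0.10017397, 0.88850473]), 'attitude': array([ 0.01134955, -0.70563911,  0.7080627 , -0.02432791])}
```

View pics/top0.png

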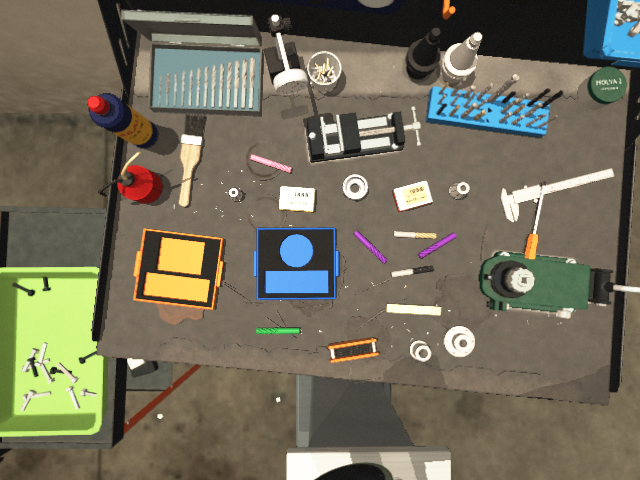

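View pics/scene0.png

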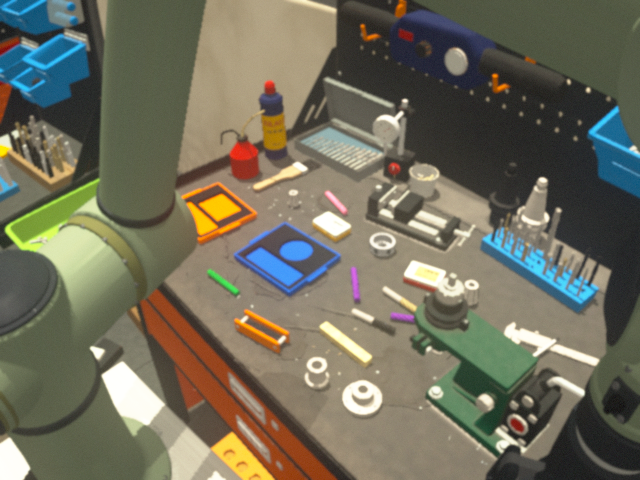

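```bash
cat > h.py <<'E'
from cell import env
import cv2,numpy as np
from scipy.spatial.transform import Rotation as R
def rot(q): return R.from_quat([q[1],q[2],q[3],q[0]])
def back(p,px,z):
    u=cv2.undistortPoints(np.array(px,float).reshape(-1,1,2),p['mtx'],p['distortion']).reshape(-1,2)
    d=rot(p['attitude']).apply(np.c_[u,np.ones(len(u))]); o=np.array(p['xyz'])
    return o+d*((z-o[2])/d[:,2])[:,None]
def proj(p,P):
    Q=rot(p['attitude']).inv().apply(np.atleast_2d(P)-p['xyz'])
    return cv2.projectPoints(Q,np.zeros(3),np.zeros(3),p['mtx'],p['distortion'])[0].reshape(-1,2)
E
python3 - <<'E'
from h import *
p=env.camera_params('top')
im=env.snapshot('top')
H=dict(blue_tray=.013,orange_tray=.013,gold_mill=.012,black_mill=.012,brass_bar=.016,collet_nut=.022,large_collet=.04,small_collet=.032,yellow_box=.018,red_box=.018)
for n,h in H.items():
    for m in env.masks_of('top',n)[:4]:
        if m['p']<.15: continue
        c,wh,a=cv2.minAreaRect(np.argwhere(m['mask'])[:,::-1].astype(np.float32))
        b=cv2.boxPoints((c,wh,a)); B=back(p,b,h)
        e=B[1]-B[0];f=B[2]-B[1]
        L=e if np.linalg.norm(e)>np.linalg.norm(f) else f
        print(n,round(m['p'],2),np.round(c),'xy',np.round(B.mean(0)[:2],4),'size',np.round([np.linalg.norm(e),np.linalg.norm(f)],3),'long axis deg from x',round(np.degrees(np.arctan2(L[1],L[0]))%180,1))
a=im[175:290,210:500]
cv2.imwrite('pics/c1.png',cv2.resize(a[:,:,::-1],None,fx=2.75,fy=2.75,interpolation=cv2.INTER_CUBIC))
E
```

```text
blue_tray 0.68 [296. 264.] xy [0.5146 0.1407] size [0.166 0.142] long axis deg from x 89.9
orange_tray 0.73 [178. 269.] xy [0.5056 0.3681] size [0.141 0.168] long axis deg from x 82.8
orange_tray 0.22 [414. 234.] xy [ 0.571  -0.0915] size [0.015 0.087] long axis deg from x 85.1
gold_mill 0.6 [277. 330.] xy [0.3851 0.1767] size [0.081 0.01 ] long axis deg from x 89.6
gold_mill 0.59 [414. 235.] xy [ 0.5702 -0.0917] size [0.011 0.083] long axis deg from x 86.3
gold_mill 0.59 [270. 163.] xy [0.7118 0.1901] size [0.011 0.08 ] long axis deg from x 71.4
gold_mill 0.51 [370. 247.] xy [ 0.5465 -0.0053] size [0.01 0.08] long axis deg from x 44.7
black_mill 0.59 [411. 271.] xy [ 0.4981 -0.0849] size [0.084 0.014] long axis deg from x 97.1
brass_bar 0.94 [412. 309.] xy [ 0.4258 -0.0857] size [0.019 0.104] long axis deg from x 84.8
collet_nut 0.78 [354. 188.] xy [0.6618 0.0265] size [0.047 0.049] long axis deg from x 179.5
collet_nut 0.7 [411. 271.] xy [ 0.4991 -0.0836] size [0.081 0.011] long axis deg from x 98.5
collet_nut 0.22 [412. 309.] xy [ 0.4268 -0.0844] size [0.017 0.103] long axis deg from x 86.6
large_collet 0.81 [458. 190.] xy [ 0.6535 -0.172 ] size [0.036 0.031] long axis deg from x 89.9
yellow_box 0.61 [296. 199.] xy [0.6406 0.1388] size [0.047 0.068] long axis deg from x 86.4
red_box 0.7 [411. 196.] xy [ 0.6461 -0.0864] size [0.071 0.048] long axis deg from x 104.9
```

View pics/c1.png

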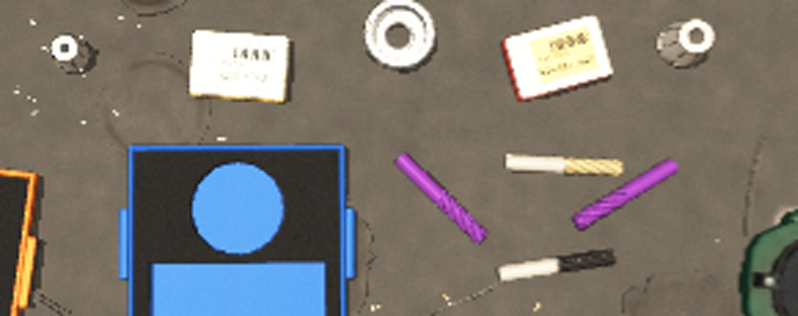

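The gold mill has five candidates: green (277,330), pink (270,163), two purple (370,247 and 437,245), and the one at (415,235) with a bright shank on the left and gold flutes on the right. That last one fits, and the crop confirms it. The taller, tapered collet at (459,190) is the larger one; the one at (235,195) is the spare. The nut is at (355,187). The box at (297,199) shows a yellow edge and the one at (412,195) a red edge. The bar is at (413,310).

```bash
python3 - <<'E'
from h import *
p=env.camera_params('top');im=env.snapshot('top')
def rep(n,mask,z):
    c,wh,a=cv2.minAreaRect(np.argwhere(mask)[:,::-1].astype(np.float32));B=back(p,cv2.boxPoints((c,wh,a)),z)
    e=B[1]-B[0];f=B[2]-B[1];L=e if np.linalg.norm(e)>np.linalg.norm(f) else f
    print(n,'xy',np.round(B.mean(0)[:2],4),np.round([np.linalg.norm(e),np.linalg.norm(f)],3),'yaw',round(np.degrees(np.arctan2(L[1],L[0]))%180-90,1))
for n,h,c in(('gold_mill',.012,(414,235)),('brass_bar',.016,(412,309)),('collet_nut',.022,(354,188)),('large_collet',.04,(458,190)),('yellow_box',.018,(296,199)),('red_box',.018,(411,196)),('black_mill',.012,(411,271))):
    for m in env.masks_of('top',n):
        if np.hypot(*(np.array(m['pixel'])-c))<12: rep(n,m['mask'],h/2);break
print('collet top',back(p,[[462.4,188.1]],.04))
hsv=cv2.cvtColor(im,cv2.COLOR_RGB2HSV)
for nm,lo,hi,box in(('blue',100,125,(220,345,255,342)),('orange',5,28,(225,312,130,226))):
    y0,y1,x0,x1=box
    k=np.zeros((480,640),np.uint8);k[y0:y1,x0:x1]=cv2.inRange(hsv,(lo,100,80),(hi,255,255))[y0:y1,x0:x1]
    n,lab,st,_=cv2.connectedComponentsWithStats(k)
    for i in range(1,n):
        if st[i,4]>500: rep(nm+str(st[i]),lab==i,.0075)
E
```

```text
gold_mill xy [ 0.5698 -0.093 ] [0.014 0.084] yaw -2.2
brass_bar xy [ 0.425  -0.0884] [0.02  0.106] yaw -1.8
collet_nut xy [0.6652 0.0251] [0.049 0.048] yaw 45.0
large_collet xy [ 0.6569 -0.1784] [0.037 0.032] yaw -0.1
yellow_box xy [0.6416 0.1382] [0.047 0.067] yaw -3.9
red_box xy [ 0.6486 -0.0886] [0.069 0.047] yaw 16.9
black_mill xy [ 0.4983 -0.0861] [0.081 0.011] yaw 7.6
collet top [[ 0.65716773 -0.17953251  0.04      ]]
blue[255 228  84  72 797] xy [0.5146 0.139 ] [0.163 0.139] yaw -0.1
blue[280 234  34  34 901] xy [0.5398 0.1392] [0.065 0.065] yaw 89.9
blue[ 264  270   65   24 1506] xy [0.4792 0.1401] [0.045 0.125] yaw -0.2
orange[ 133  228   91   84 1227] xy [0.4984 0.3704] [0.156 0.171] yaw -7.4
orange[ 157  237   48   39 1507] xy [0.53   0.3649] [0.066 0.087] yaw -7.1
orange[ 143  272   67   31 1538] xy [0.4698 0.3726] [0.046 0.125] yaw -7.2
```

```bash
python3 -m creep '[[-1,[0.3245,-0.346,0],[0,0,24.6]],[-1,[0.3245,-0.346,0],[0,0,24.6]],[-1,[0.3245,-0.346,0],[0,0,24.6]],[-1,[0.3245,-0.346,0],[0,0,24.6]],[-1,[0.3245,-0.346,0],[0,0,24.6]],[-1,[0.3245,-0.346,0],[0,0,24.6]],[-1,[0.3245,-0.346,0],[0,0,24.6]],[-1,[0.3245,-0.346,0],[0,0,24.6]],[-1,[0.3245,-0.346,0],[0,0,24.6]],[-1,[0.3245,-0.346,0],[0,0,24.6]]]'
```

```text
t: 2.3
ee_pos: [0.3799, -0.0508, 0.4047]
ee_rot: [0.0, 1.0, -0.0, -0.0]
contact_force: [-0.7, 0.3, 1.2]
width: 0.0855
gripper_force: 0.0
```

```bash
python3 -m creep '[[-0.5,[0.285,-0.076,0.1],[0,0,0]],[-0.5,[0.285,-0.076,0.1],[0,0,0]],[-0.5,[0.285,-0.076,0.1],[0,0,0]],[-0.5,[0.285,-0.076,0.1],[0,0,0]],[-0.5,[0.285,-0.076,0.1],[0,0,0]],[-0.5,[0.285,-0.076,0.145],[0,0,0]],[-0.5,[0.285,-0.076,0.165],[0,0,0]],[-0.5,[0.285,-0.076,0.165],[0,0,0]],[-0.5,[0.285,-0.076,0.165],[0,0,0]],[-0.5,[0.285,-0.076,0.165],[0,0,0]]]'
python3 - <<'E'
from h import *
p=env.camera_params('wrist');im=env.snapshot('wrist');print(p['xyz'],p['attitude'])
cv2.imwrite('pics/w1.png',im[:,:,::-1])
E
```

```text
t: 3.55
ee_pos: [0.6657, 0.0245, 0.2415]
ee_rot: [0.0, 1.0, -0.001, 0.001]
contact_force: [1.1, 0.1, 0.6]
width: 0.0644
gripper_force: 0.0
[0.73863312 0.02395475 0.21110041] [-0.10243564 -0.69911229  0.70005997  0.10327141]
```

View pics/w1.png

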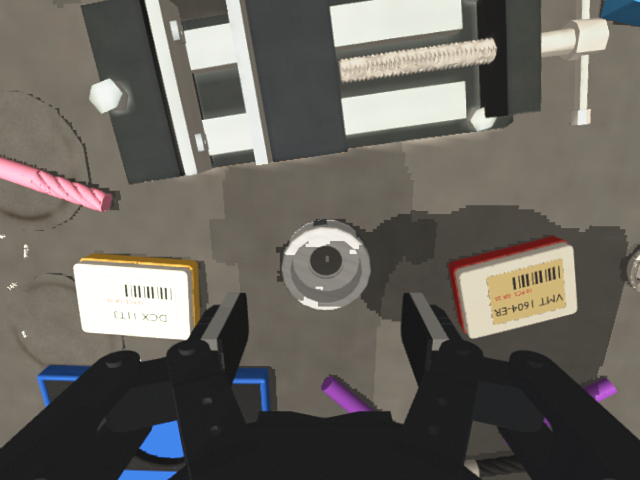

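Wrist view: nut ring at (326,265), yellow box with its yellow edge at (137,297), red box at (515,290), vise above.

```bash
cat >> h.py <<'E'
def meas(cam,n,z,near=None,show=True):
    p=env.camera_params(cam);env.snapshot(cam);best=None
    for m in env.masks_of(cam,n):
        c,wh,a=cv2.minAreaRect(np.argwhere(m['mask'])[:,::-1].astype(np.float32));B=back(p,cv2.boxPoints((c,wh,a)),z)
        e=B[1]-B[0];f=B[2]-B[1];L=e if np.linalg.norm(e)>np.linalg.norm(f) else f
        xy=B.mean(0)[:2]
        if near is None or np.hypot(*(xy-near))<.05:
            print(cam,n,round(m['p'],2),np.round(c),np.round(xy,4),np.round([np.linalg.norm(e),np.linalg.norm(f)],3),'yaw',round(np.degrees(np.arctan2(L[1],L[0]))%180-90,1))
E
python3 - <<'E'
from h import *
meas('wrist','collet_nut',.011,(.665,.025)); meas('wrist','yellow_box',.009,(.64,.138))
E
```

```text
wrist collet_nut 0.95 [326. 264.] [0.6611 0.0235] [0.049 0.056] yaw -88.0
wrist yellow_box 0.95 [137. 295.] [0.6393 0.1403] [0.057 0.078] yaw -3.9
```

```bash
python3 -m creep '[[-0.5,[-0.003,0,0.04],[0,0,0]],[-0.5,[-0.003,0,0.065],[0,0,0]],[-0.5,[-0.003,0,0.065],[0,0,0]],[0,[-0.003,0,0.065],[0,0,0]],[1,[-0.003,0,0.065],[0,0,0]],[1,[-0.003,0,0.065],[0,0,0]],[1,[-0.003,0,0.065],[0,0,0]],[1,[-0.003,0,0.065],[0,0,0]],[1,[-0.003,0,0.065],[0,0,0]],[1,[-0.003,0,0.065],[0,0,0]]]'
```

```text
t: 5.05
ee_pos: [0.6628, 0.0252, 0.1762]
ee_rot: [0.0, 1.0, -0.0, 0.001]
contact_force: [-0.6, -0.0, 5.2]
width: 0.0471
gripper_force: 62.8
```

```bash
python3 -m creep '[[1,[0,0,-0.04],[0,0,0]],[1,[0,0,-0.08],[0,0,0]],[1,[-0.04,-0.03,-0.08],[0,0,0]],[1,[-0.08,-0.07,-0.08],[0,0,0]],[1,[-0.123,-0.114,-0.08],[0,0,0]],[1,[-0.123,-0.114,-0.08],[0,0,0]],[1,[-0.123,-0.114,-0.08],[0,0,0]],[1,[-0.123,-0.114,-0.055],[0,0,0]],[1,[-0.123,-0.114,-0.055],[0,0,0]],[1,[-0.123,-0.114,-0.055],[0,0,0]]]'
python3 - <<'E'
from h import *
meas('wrist','collet_nut',.022+.055); meas('top','collet_nut',.011+.055)
p=env.camera_params('wrist');im=env.snapshot('wrist');cv2.imwrite('pics/w2.png',im[:,:,::-1])
E
```

```text
t: 6.3
ee_pos: [0.5418, 0.1024, 0.23]
ee_rot: [-0.013, 1.0, 0.024, -0.0]
contact_force: [0.6, -0.1, -2.3]
width: 0.0469
gripper_force: 62.6
wrist collet_nut 0.84 [324. 313.] [0.546  0.1065] [0.044 0.054] yaw -84.3
```

View pics/w2.png

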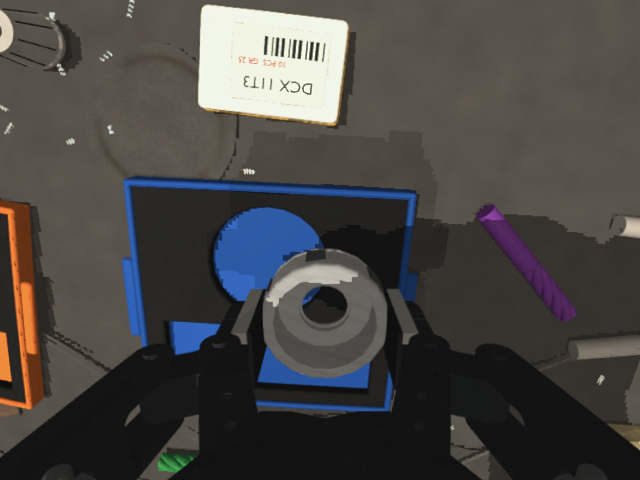

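Nut is held upright between the pads at (325,313). The arm was still short of the pocket at (268,255).

```bash
python3 - <<'E'
from h import *
s=env.state();print(s['t'],s['ee_pos'],s['ee_rot'],s['joint_positions'],s['joint_velocities'])
E
```

```text
6.55 [0.54129787 0.10279471 0.23021381] [-1.28683615e-02  9.99622813e-01  2.42617530e-02 -6.99693275e-05] [ 0.0475488   0.50484112 -0.41457126  0.65092458  0.02573371  3.14061508] [ 0.0013224  -0.00024807 -0.00663741 -0.00244636  0.00091362  0.00146415]
```

```bash
python3 -m creep '[[1,[0,0,0],[0,0,-10]],[1,[0,0,0],[0,0,-20]],[1,[0,0,0],[0,0,-20]],[1,[0,0,0],[0,0,-20]],[1,[0,0,0],[0,0,-20]],[1,[0,0,0],[0,0,-20]],[1,[0,0,0],[0,0,-20]],[1,[0,0,0],[0,0,-20]],[1,[0,0,0],[0,0,-20]],[1,[0,0,0],[0,0,-20]]]'
python3 - <<'E'
from h import *
s=env.state();print(rot(s['ee_rot']).as_matrix().round(4),s['ee_pos'],s['joint_positions'][5])
meas('wrist','collet_nut',.022+.055); meas('top','collet_nut',.011+.055)
E
```

```text
t: 7.8
ee_pos: [0.5409, 0.1029, 0.2296]
ee_rot: [-0.013, 0.98, 0.198, 0.002]
contact_force: [0.2, 0.9, -1.7]
width: 0.0472
gripper_force: 62.6
[[ 0.922   0.3873 -0.0018]
 [ 0.3872 -0.9217  0.0257]
 [ 0.0083 -0.0244 -0.9997]] [0.5409241  0.10285203 0.22964683] 2.7915914651306952
wrist collet_nut 0.82 [324. 313.] [0.5448 0.1089] [0.044 0.054] yaw -64.3
wrist collet_nut 0.74 [616. 327.] [0.5845 0.0046] [0.008 0.027] yaw -2.1
```

```bash
python3 -m creep '[[1,[0.0105,-0.033,0],[-1.4,-0.5,0]],[1,[0.0105,-0.033,0],[-1.4,-0.5,0]],[1,[0.0105,-0.033,0],[-1.4,-0.5,0]],[1,[0.0105,-0.0325,0.03],[-1.4,-0.5,0]],[1,[0.0105,-0.0325,0.04],[-1.4,-0.5,0]],[1,[0.0105,-0.032,0.049],[-1.4,-0.5,0]],[1,[0.0105,-0.032,0.049],[-1.4,-0.5,0]],[1,[0.0105,-0.032,0.049],[-1.4,-0.5,0]],[1,[0.0105,-0.032,0.049],[-1.4,-0.5,0]],[1,[0.0105,-0.032,0.049],[-1.4,-0.5,0]]]'
```

```text
t: 9.25
ee_pos: [0.5383, 0.1377, 0.1818]
ee_rot: [0.0, 0.98, 0.198, 0.0]
contact_force: [0.4, 0.8, -1.2]
width: 0.0468
gripper_force: 62.8
```

```bash
python3 -m creep '[[-0.4,[0,0,0],[0,0,0]],[-0.4,[0,0,0],[0,0,0]],[-0.4,[0,0,0],[0,0,0]],[-0.4,[0,0,0],[0,0,0]],[-0.4,[0,0,-0.04],[0,0,0]],[-0.4,[0,0,-0.1],[0,0,-7]],[-0.4,[0,0,-0.1],[0,0,-17]],[-0.4,[0,0,-0.1],[0,0,-27]],[-0.4,[0,0,-0.1],[0,0,-37]],[-0.4,[0,0,-0.1],[0,0,-47]]]'
python3 - <<'E'
from h import *
meas('top','collet_nut',.015,(.54,.139));meas('wrist','collet_nut',.026,(.54,.139))
meas('wrist','collet_nut',.015,(.54,.139))
E
```

```text
t: 10.5
ee_pos: [0.5381, 0.1377, 0.2816]
ee_rot: [-0.0, 0.819, 0.574, -0.0]
contact_force: [0.4, 0.0, 0.6]
width: 0.0601
gripper_force: 0.0
wrist collet_nut 0.64 [326. 240.] [0.5389 0.1402] [0.047 0.051] yaw 6.9
wrist collet_nut 0.88 [326. 240.] [0.5379 0.137 ] [0.05  0.054] yaw -7.8
```

```bash
python3 -m creep '[[-0.4,[-0.257,0.22,0],[0,0,-20]],[-0.4,[-0.257,0.22,0],[0,0,-20]],[-0.4,[-0.257,0.22,0],[0,0,-20]],[-0.4,[-0.257,0.22,0],[0,0,-20]],[-0.4,[-0.257,0.22,0],[0,0,-20]],[-0.4,[-0.257,0.22,0],[0,0,-20]],[-0.4,[-0.257,0.22,0],[0,0,-20]],[-0.4,[-0.257,0.22,0],[0,0,-20]],[-0.4,[-0.257,0.22,0],[0,0,-20]],[-0.4,[-0.257,0.22,0],[0,0,-20]]]'
python3 - <<'E'
from h import *
meas('wrist','large_collet',.02,(.657,-.179));meas('wrist','large_collet',.04,(.657,-.179))
im=env.snapshot('wrist');cv2.imwrite('pics/w3.png',im[:,:,::-1])
E
```

```text
t: 12.05
ee_pos: [0.6557, -0.1782, 0.2818]
ee_rot: [-0.0, 0.708, 0.706, -0.0]
contact_force: [-0.2, -0.4, -0.1]
width: 0.0597
gripper_force: 0.0
wrist large_collet 0.72 [327. 246.] [ 0.6558 -0.181 ] [0.039 0.031] yaw -18.6
wrist large_collet 0.9 [328. 246.] [ 0.6568 -0.1747] [0.028 0.036] yaw 6.5
```

View pics/w3.png

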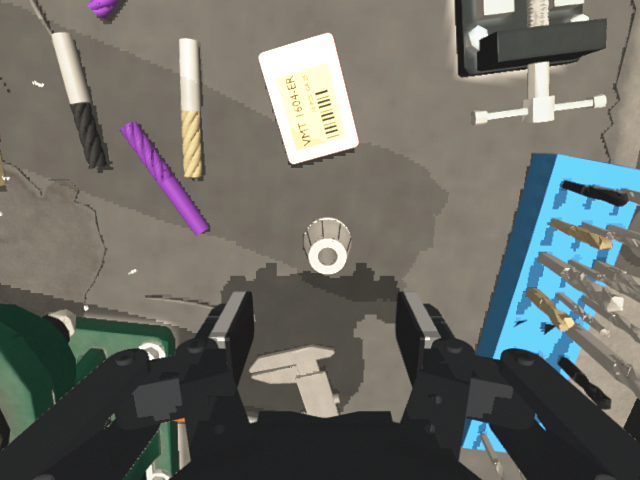

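Collet stands upright at (327,250), its top circle at (327,257). Gold mill (190,108) has its shank up; red box (308,98).

```bash
python3 - <<'E'
from h import *
p=env.camera_params('wrist');print(back(p,[[327,257]],.04),back(p,[[327,239]],.010))
E
python3 -m creep '[[-0.4,[0.0,0.0005,0.05],[0,0,0]],[-0.4,[0,0.0005,0.0855],[0,0,0]],[-0.4,[0,0.0005,0.0855],[0,0,0]],[-0.4,[0,0.0005,0.0855],[0,0,0]],[0.2,[0,0.0005,0.0855],[0,0,0]],[1,[0,0.0005,0.0855],[0,0,0]],[1,[0,0.0005,0.0855],[0,0,0]],[1,[0,0.0005,0.0855],[0,0,0]],[1,[0,0.0005,0.0855],[0,0,0]],[1,[0,0.0005,0.0855],[0,0,0]]]'
```

```text
[[ 0.65622489 -0.18200797  0.04      ]] [[ 0.65642131 -0.1797158   0.01      ]]
t: 13.55
ee_pos: [0.6571, -0.1798, 0.1982]
ee_rot: [0.001, 0.708, 0.706, 0.0]
contact_force: [-0.1, 0.3, 6.2]
width: 0.023
gripper_force: 58.3
```

```bash
python3 -m creep '[[1,[0,0,-0.04],[0,0,0]],[1,[0,0,-0.08],[0,0,0]],[1,[0.05,-0.02,-0.08],[0,0,0]],[1,[0.1,-0.04,-0.08],[0,0,0]],[1,[0.16,-0.06,-0.08],[0,0,0]],[1,[0.22,-0.08,-0.08],[0,0,0]],[1,[0.28,-0.105,-0.08],[0,0,0]],[1,[0.318,-0.119,-0.08],[0,0,0]],[1,[0.318,-0.119,-0.08],[0,0,0]],[1,[0.318,-0.119,-0.08],[0,0,0]]]'
python3 - <<'E'
from h import *
im=env.snapshot('wrist');cv2.imwrite('pics/w4.png',im[:,:,::-1])
s=env.state();print(s['ee_pos'],s['width']);p=env.camera_params('wrist');print(proj(p,[[.538,.138,.026],[.538,.138,.009]]))
E
```

```text
t: 14.8
ee_pos: [0.5388, 0.1388, 0.2765]
ee_rot: [0.001, 0.708, 0.706, 0.0]
contact_force: [-0.1, -0.2, 0.0]
width: 0.0234
gripper_force: 58.7
[0.53901392 0.13823476 0.27636045] 0.023465767444525675
[[324.28182049 248.31021361]
 [324.2749008  240.30839384]]
```

View pics/w4.png

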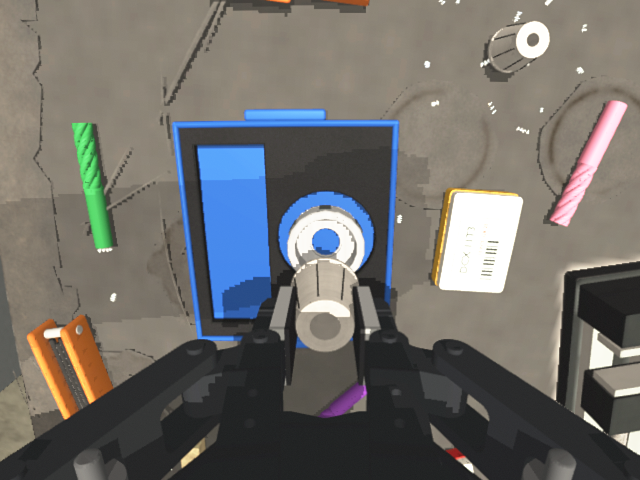

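```bash
python3 - <<'E'
from h import *
p=env.camera_params('wrist');print(back(p,[[325,326]],.118),'nut',back(p,[[326,240.5]],.0065))
im=env.snapshot('wrist')
c=im[185:285,270:385];cv2.imwrite('pics/c5.png',cv2.resize(im[180:360,255:395,::-1],None,fx=4,fy=4,interpolation=cv2.INTER_CUBIC)[:600])
E
```

```text
[[0.53825092 0.1366004  0.118     ]] nut [[0.53917533 0.13707844 0.0065    ]]
```

View pics/c5.png

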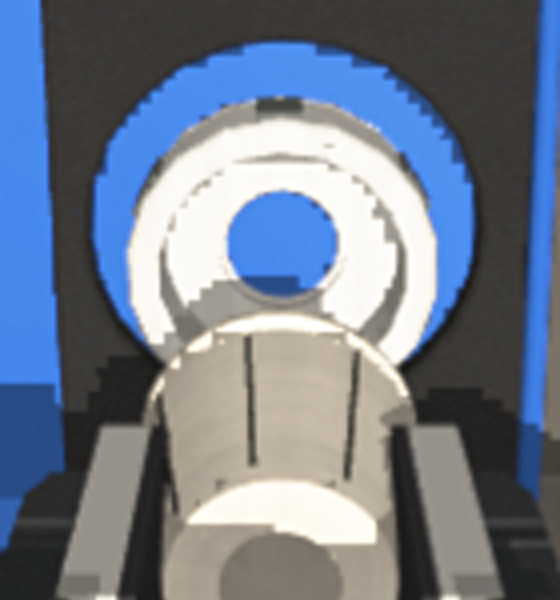

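Nut hole at (325.5,241) and collet top at (325,326). They agree within about 1 mm once back-projected, so I'm lowering.

```bash
python3 -m creep '[[1,[0,0.0005,0.03],[0,0,0]],[1,[0,0.0005,0.04],[0,0,0]],[1,[0,0.0005,0.048],[0,0,0]],[1,[0,0.0005,0.055],[0,0,0]],[1,[0,0.0005,0.06],[0,0,0]],[1,[0,0.0005,0.064],[0,0,0]],[1,[0,0.0005,0.068],[0,0,0]],[1,[0,0.0005,0.068],[0,0,0]],[1,[0,0.0005,0.068],[0,0,0]],[1,[0,0.0005,0.068],[0,0,0]]]'
```

```text
t: 16.15
ee_pos: [0.5391, 0.1389, 0.2082]
ee_rot: [0.0, 0.708, 0.706, -0.0]
contact_force: [0.7, -0.9, -0.5]
width: 0.0232
gripper_force: 58.7
```

```bash
python3 -m creep '[[0.2,[0,0,0],[0,0,0]],[0,[0,0,0],[0,0,0]],[-0.1,[0,0,0],[0,0,0]],[-0.1,[0,0,0],[0,0,0]],[-0.1,[0,0,0],[0,0,0]],[-0.1,[0,0,-0.04],[0,0,0]],[-0.1,[0,0,-0.08],[0,0,0]],[-0.1,[0,0,-0.08],[0,0,0]],[-0.1,[-0.03,0,-0.08],[0,0,0]],[-0.1,[-0.04,0,-0.08],[0,0,0]]]'
python3 - <<'E'
from h import *
im=env.snapshot('wrist');cv2.imwrite('pics/w6.png',im[:,:,::-1]);print(env.state()['ee_pos'])
E
```

```text
t: 17.4
ee_pos: [0.5384, 0.098, 0.2871]
ee_rot: [-0.001, 0.709, 0.705, -0.001]
contact_force: [0.1, -0.7, -0.4]
width: 0.0466
gripper_force: 0.0
[0.53847899 0.09741495 0.28713723]
```

View pics/w6.png

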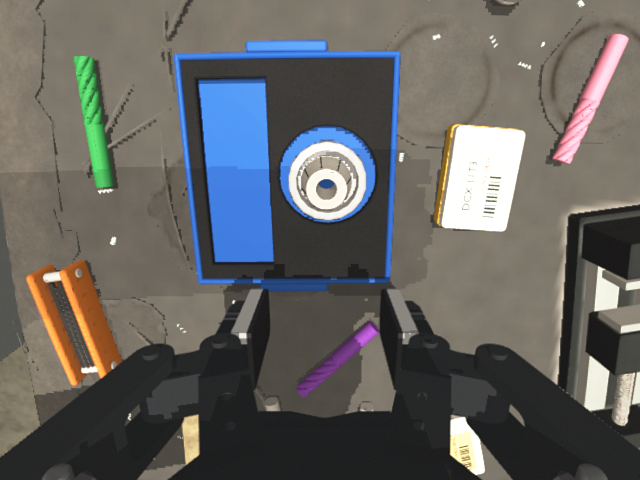

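The collet stands upright in the nut at (326,183), and the nut is within the round pocket. Next is the gold mill.

```bash
python3 -m creep '[[-0.1,[-0.17,0.0315,0],[0,0,3]],[-0.1,[-0.17,0.0315,0],[0,0,3]],[-0.1,[-0.17,0.0315,0],[0,0,3]],[-0.1,[-0.17,0.0315,0.03],[0,0,3]],[-0.1,[-0.17,0.0315,0.03],[0,0,3]],[-0.1,[-0.17,0.0315,0.03],[0,0,3]],[-0.1,[-0.17,0.0315,0.03],[0,0,3]],[-0.1,[-0.17,0.0315,0.03],[0,0,3]],[-0.1,[-0.17,0.0315,0.03],[0,0,3]],[-0.1,[-0.17,0.0315,0.03],[0,0,3]]]'
python3 - <<'E'
from h import *
meas('wrist','gold_mill',.006,(.57,-.093));meas('top','gold_mill',.006,(.57,-.093))
E
```

```text
t: 18.7
ee_pos: [0.5697, -0.0711, 0.2583]
ee_rot: [0.0, 0.727, 0.687, -0.0]
contact_force: [0.1, -0.4, 0.9]
width: 0.0471
gripper_force: 0.0
wrist gold_mill 0.96 [328. 279.] [ 0.5696 -0.0956] [0.012 0.088] yaw -2.1
top gold_mill 0.45 [400. 234.] [ 0.5728 -0.0643] [0.022 0.006] yaw -0.2
```

```bash
python3 -m creep '[[-0.1,[-0.001,0,0.05],[0,0,0]],[-0.1,[-0.001,0,0.0815],[0,0,0]],[-0.1,[-0.001,0,0.0815],[0,0,0]],[-0.1,[-0.001,0,0.0815],[0,0,0]],[0.5,[-0.001,0,0.0815],[0,0,0]],[1,[-0.001,0,0.0815],[0,0,0]],[1,[-0.001,0,0.0815],[0,0,0]],[1,[-0.001,0,0.0815],[0,0,0]],[1,[-0.001,0,0.0815],[0,0,0]],[1,[-0.001,0,0.0815],[0,0,0]]]'
```

```text
t: 20.15
ee_pos: [0.5703, -0.0724, 0.178]
ee_rot: [0.001, 0.727, 0.687, 0.0]
contact_force: [-0.6, -0.3, 5.5]
width: 0.0087
gripper_force: 58.7
```

```bash
python3 -m creep '[[1,[0,0,-0.04],[0,0,0]],[1,[0,0,-0.08],[0,0,0]],[1,[0.05,-0.025,-0.08],[0,0,0]],[1,[0.1,-0.045,-0.08],[0,0,0]],[1,[0.15,-0.07,-0.08],[0,0,0]],[1,[0.2,-0.09,-0.08],[0,0,0]],[1,[0.228,-0.104,-0.08],[0,0,0]],[1,[0.228,-0.104,-0.08],[0,0,0]],[1,[0.228,-0.104,-0.04],[0,0,0]],[1,[0.228,-0.104,-0.04],[0,0,0]]]'
python3 - <<'E'
from h import *
p=env.camera_params('wrist');im=env.snapshot('wrist');cv2.imwrite('pics/w7.png',im[:,:,::-1]);meas('wrist','gold_mill',.046,(.479,.14));print(env.state()['ee_pos'])
E
```

```text
t: 21.4
ee_pos: [0.4774, 0.1603, 0.2148]
ee_rot: [-0.001, 0.727, 0.687, -0.002]
contact_force: [0.3, -0.7, -0.7]
width: 0.0088
gripper_force: 59.0
wrist gold_mill 0.92 [324. 338.] [0.4756 0.1428] [0.011 0.079] yaw -2.6
[0.47927838 0.16071998 0.21743942]
```

View pics/w7.png

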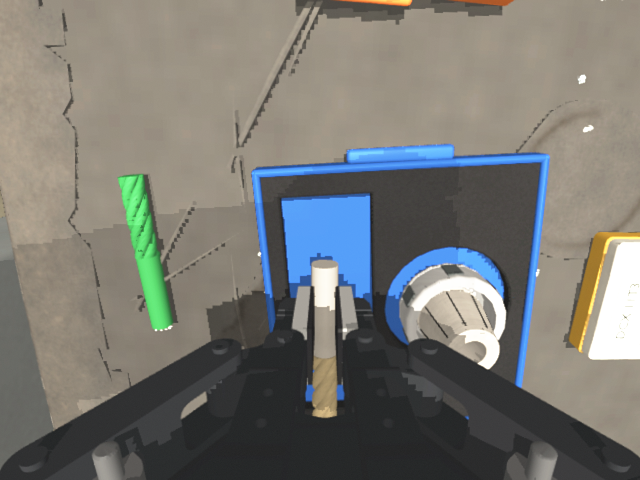

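The mill is level in the pads at (324,338), over the slot. I'm lowering it to just above the foam and releasing.

```bash
python3 -m creep '[[1,[0,0,0.02],[0,0,0]],[1,[0,0,0.03],[0,0,0]],[1,[0,0,0.03],[0,0,0]],[1,[0,0,0.03],[0,0,0]],[0.45,[0,0,0.03],[0,0,0]],[0.45,[0,0,0.03],[0,0,0]],[0.45,[0,0,0.03],[0,0,0]],[0.45,[0,0,0.02],[0,0,0]],[0.45,[0,0,-0.03],[0,0,0]],[0.45,[0,0,-0.07],[0,0,0]]]'
```

```text
t: 22.8
ee_pos: [0.4786, 0.1613, 0.2885]
ee_rot: [0.0, 0.727, 0.687, -0.0]
contact_force: [0.8, -0.6, -0.2]
width: 0.0236
gripper_force: 0.0
```

```bash
python3 -m creep '[[-0.1,[-0.252,-0.04,0],[0,0,0]],[-0.1,[-0.252,-0.04,0],[0,0,0]],[-0.1,[-0.252,-0.04,0],[0,0,0]],[-0.1,[-0.252,-0.04,0],[0,0,0]],[-0.1,[-0.252,-0.04,0.03],[0,0,0]],[-0.1,[-0.252,-0.04,0.03],[0,0,0]],[-0.1,[-0.252,-0.04,0.03],[0,0,0]],[-0.1,[-0.252,-0.04,0.03],[0,0,0]],[-0.1,[-0.252,-0.04,0.03],[0,0,0]],[-0.1,[-0.252,-0.04,0.03],[0,0,0]]]'
python3 - <<'E'
from h import *
meas('wrist','brass_bar',.008,(.425,-.088));meas('top','gold_mill',.01,(.479,.14))
E
```

```text
t: 24.05
ee_pos: [0.4247, -0.0877, 0.2569]
ee_rot: [0.0, 0.726, 0.687, -0.0]
contact_force: [-0.5, -0.1, 1.0]
width: 0.047
gripper_force: 0.0
wrist brass_bar 0.56 [325. 248.] [ 0.4239 -0.0907] [0.016 0.11 ] yaw -2.5
top gold_mill 0.53 [295. 282.] [0.4783 0.142 ] [0.078 0.012] yaw -0.3
```

```bash
python3 -m creep '[[-0.1,[-0.0015,0,0.05],[0,0,0]],[-0.1,[-0.0015,0,0.079],[0,0,0]],[-0.1,[-0.0015,0,0.079],[0,0,0]],[-0.1,[-0.0015,0,0.079],[0,0,0]],[0.4,[-0.0015,0,0.079],[0,0,0]],[1,[-0.0015,0,0.079],[0,0,0]],[1,[-0.0015,0,0.079],[0,0,0]],[1,[-0.0015,0,0.079],[0,0,0]],[1,[-0.0015,0,0.079],[0,0,0]],[1,[-0.0015,0,0.079],[0,0,0]]]'
```

```text
t: 25.5
ee_pos: [0.4249, -0.0898, 0.1789]
ee_rot: [0.001, 0.727, 0.687, 0.0]
contact_force: [-2.1, 1.0, 6.8]
width: 0.0143
gripper_force: 59.1
```

```bash
python3 -m creep '[[1,[0,0,-0.04],[0,0,0]],[1,[0,0,-0.08],[0,0,0]],[1,[0.06,0.003,-0.08],[0,0,1]],[1,[0.12,0.006,-0.08],[0,0,2]],[1,[0.18,0.008,-0.08],[0,0,3]],[1,[0.24,0.01,-0.08],[0,0,4]],[1,[0.3,0.013,-0.08],[0,0,4.5]],[1,[0.36,0.015,-0.08],[0,0,4.5]],[1,[0.41,0.017,-0.08],[0,0,4.5]],[1,[0.4645,0.019,-0.08],[0,0,4.5]]]' | sed -n 1,3p
python3 - <<'E'
from h import *
p=env.camera_params('wrist');im=env.snapshot('wrist');cv2.imwrite('pics/w8.png',im[:,:,::-1]);meas('wrist','brass_bar',.09,(.47,.373));s=env.state();print(s['ee_pos'],s['ee_rot'],s['width'])
E
```

```text
t: 26.75
ee_pos: [0.469, 0.3748, 0.2577]
ee_rot: [0.0, 0.753, 0.658, -0.0]
wrist brass_bar 0.67 [324. 298.] [0.4689 0.3817] [0.016 0.11 ] yaw -6.4
[0.46903685 0.37548148 0.25758455] [-7.13338712e-06  7.51769908e-01  6.59425428e-01  3.33459157e-04] 0.014324300019321883
```

View pics/w8.png

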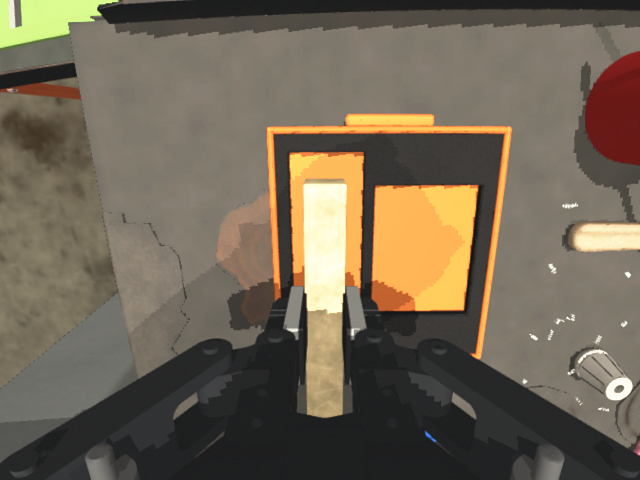

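The bar is level and over the long slot at (325,298). Lowering and releasing.

```bash
python3 -m creep '[[1,[-0.004,0,0.03],[0,0,0]],[1,[-0.004,0.001,0.055],[0,0,0]],[1,[-0.004,0.001,0.068],[0,0,0]],[1,[-0.004,0.001,0.068],[0,0,0]],[0.35,[-0.004,0.001,0.068],[0,0,0]],[0.35,[-0.004,0.001,0.068],[0,0,0]],[0.35,[-0.004,0.001,0.068],[0,0,0]],[0.35,[-0.004,0.001,0.055],[0,0,0]],[0.35,[-0.004,0.001,0.01],[0,0,0]],[0.35,[-0.004,0.001,-0.03],[0,0,0]]]'
python3 - <<'E'
from h import *
meas('top','brass_bar',.012,(.47,.373));meas('wrist','brass_bar',.012,(.47,.373));s=env.state();print(s['ee_pos'],2*np.degrees(np.arctan2(s['ee_rot'][2],s['ee_rot'][1])))
meas('top','yellow_box',.009,(.64,.139))
E
```

```text
t: 28.15
ee_pos: [0.4699, 0.3691, 0.2897]
ee_rot: [0.0, 0.753, 0.658, 0.0]
contact_force: [0.7, 0.4, -0.4]
width: 0.0277
gripper_force: 0.0
top brass_bar 0.74 [179. 287.] [0.4699 0.365 ] [0.017 0.096] yaw -7.3
wrist brass_bar 0.89 [320. 235.] [0.4691 0.3683] [0.016 0.109] yaw -7.4
[0.47022478 0.36933109 0.28925295] 82.29678662295015
top yellow_box 0.62 [297. 199.] [0.642  0.1389] [0.047 0.068] yaw -4.3
```

```bash
python3 -m creep '[[-0.5,[-0.205,0.2,0],[0,0,-3.7]],[-0.5,[-0.205,0.2,0],[0,0,-3.7]],[-0.5,[-0.205,0.2,0],[0,0,-3.7]],[-0.5,[-0.205,0.2,0],[0,0,-3.7]],[-0.5,[-0.205,0.2,0],[0,0,-3.7]],[-0.5,[-0.205,0.2,0],[0,0,-3.7]],[-0.5,[-0.205,0.2,0.03],[0,0,-3.7]],[-0.5,[-0.205,0.2,0.03],[0,0,-3.7]],[-0.5,[-0.205,0.2,0.03],[0,0,-3.7]],[-0.5,[-0.205,0.2,0.03],[0,0,-3.7]]]'
python3 - <<'E'
from h import *
meas('wrist','yellow_box',.012,(.64,.139));s=env.state();print(s['ee_pos'],2*np.degrees(np.arctan2(s['ee_rot'][2],s['ee_rot'][1])))
E
```

```text
t: 29.7
ee_pos: [0.6408, 0.1397, 0.2585]
ee_rot: [0.0, 0.731, 0.682, 0.0]
contact_force: [-0.1, 0.9, 0.4]
width: 0.0641
gripper_force: 0.0
wrist yellow_box 0.79 [325. 251.] [0.6401 0.1374] [0.072 0.045] yaw -7.1
[0.6407924  0.13941558 0.25848172] 86.01502113240164
```

```bash
python3 -m creep '[[-0.5,[-0.001,0,0.05],[0,0,0]],[-0.5,[-0.001,0,0.083],[0,0,0]],[-0.5,[-0.001,0,0.083],[0,0,0]],[-0.5,[-0.001,0,0.083],[0,0,0]],[0,[-0.001,0,0.083],[0,0,0]],[1,[-0.001,0,0.083],[0,0,0]],[1,[-0.001,0,0.083],[0,0,0]],[1,[-0.001,0,0.083],[0,0,0]],[1,[-0.001,0,0.083],[0,0,0]],[1,[-0.001,0,0.083],[0,0,0]]]'
```

```text
t: 31.05
ee_pos: [0.6418, 0.1382, 0.1771]
ee_rot: [0.001, 0.731, 0.682, 0.002]
contact_force: [0.1, 0.6, 6.9]
width: 0.0452
gripper_force: 63.6
```

```bash
python3 -m creep '[[1,[0,0,-0.04],[0,0,0]],[1,[0,0,-0.08],[0,0,0]],[1,[0.04,-0.025,-0.08],[0,0,1]],[1,[0.09,-0.055,-0.08],[0,0,2]],[1,[0.14,-0.085,-0.08],[0,0,3.2]],[1,[0.19,-0.11,-0.08],[0,0,3.2]],[1,[0.2185,-0.1275,-0.08],[0,0,3.2]],[1,[0.2185,-0.1275,-0.08],[0,0,3.2]],[1,[0.2185,-0.1275,-0.04],[0,0,3.2]],[1,[0.2185,-0.1275,-0.04],[0,0,3.2]]]' | sed -n 1,3p
python3 - <<'E'
from h import *
p=env.camera_params('wrist');im=env.snapshot('wrist');cv2.imwrite('pics/w9.png',im[:,:,::-1]);meas('wrist','yellow_box',.053,(.53,.365));s=env.state();print(s['ee_pos'],s['width'])
E
```

```text
t: 32.3
ee_pos: [0.5274, 0.3633, 0.2121]
ee_rot: [-0.001, 0.751, 0.661, -0.003]
wrist yellow_box 0.9 [324. 310.] [0.5269 0.3644] [0.044 0.073] yaw -4.4
[0.52944541 0.36445832 0.21569501] 0.04474240455140503
```

View pics/w9.png

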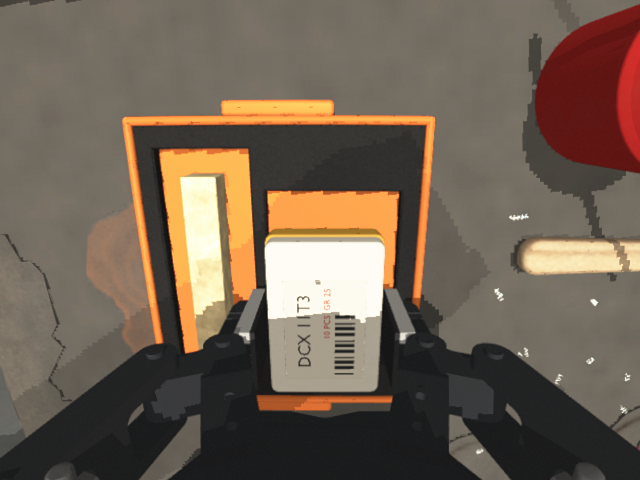

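Box held flat and lid up, over the rectangular pocket, with the bar flat in the slot at (203,265). Lowering.

```bash
python3 -m creep '[[1,[0,0,0.015],[0,0,0]],[1,[0,0,0.023],[0,0,0]],[1,[0,0,0.028],[0,0,0]],[1,[0,0,0.032],[0,0,0]],[1,[0,0,0.032],[0,0,0]],[1,[0,0,0.032],[0,0,0]],[1,[0,0,0.032],[0,0,0]],[1,[0,0,0.032],[0,0,0]],[1,[0,0,0.032],[0,0,0]],[1,[0,0,0.032],[0,0,0]]]'
```

```text
t: 33.7
ee_pos: [0.5286, 0.3649, 0.1825]
ee_rot: [-0.0, 0.75, 0.661, -0.0]
contact_force: [0.3, -0.9, -0.4]
width: 0.0453
gripper_force: 62.7
```

```bash
python3 -m creep '[[-0.25,[0,0,0],[0,0,0]],[-0.25,[0,0,0],[0,0,0]],[-0.25,[0,0,0],[0,0,0]],[-0.25,[0,0,0],[0,0,0]],[-0.25,[0,0,-0.02],[0,0,0]],[-0.25,[0,0,-0.08],[0,0,0]],[-0.25,[0,0,-0.1],[0,0,0]],[-0.25,[-0.05,-0.05,-0.1],[0,0,0]],[-0.25,[-0.1,-0.1,-0.1],[0,0,0]],[-0.25,[-0.1,-0.15,-0.1],[0,0,0]]]'
python3 - <<'E'
from h import *
im=env.snapshot('top');cv2.imwrite('pics/top2.png',cv2.resize(im[150:345,120:480,::-1],None,fx=2.2,fy=2.2,interpolation=cv2.INTER_CUBIC))
s=env.state();print(s['t'],s['ee_pos'])
meas('top','yellow_box',.013,(.53,.365));meas('top','red_box',.009);meas('top','black_mill',.006,(.498,-.086));meas('wrist','brass_bar',.012,(.47,.37));meas('top','brass_bar',.012,(.47,.37))
E
```

```text
t: 34.95
ee_pos: [0.3663, 0.2828, 0.2826]
ee_rot: [0.0, 0.751, 0.66, -0.0]
contact_force: [0.4, 0.4, 0.1]
width: 0.0534
gripper_force: 0.0
35.0 [0.35666976 0.28090583 0.28039761]
top yellow_box 0.58 [180. 257.] [0.5287 0.3647] [0.047 0.075] yaw -6.8
top red_box 0.65 [412. 196.] [ 0.6479 -0.0884] [0.07  0.049] yaw 14.0
top black_mill 0.81 [412. 271.] [ 0.4986 -0.0878] [0.084 0.011] yaw 8.4
wrist brass_bar 0.7 [470.  87.] [0.4699 0.3689] [0.103 0.022] yaw -7.5
```

View pics/top2.png

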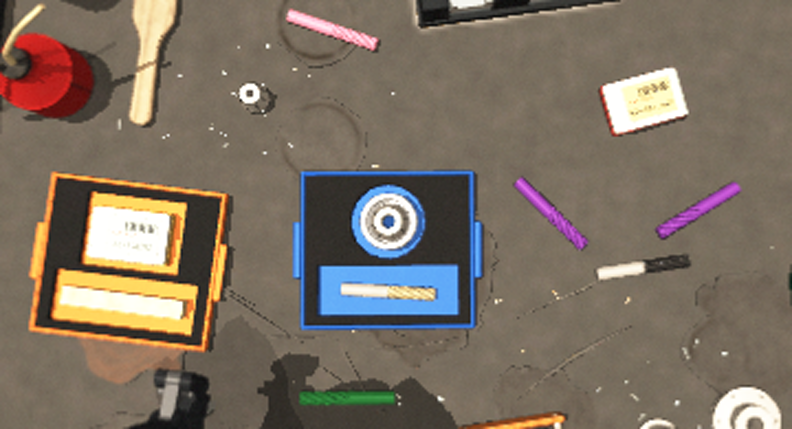

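Crop of the top view: gold mill in the blue slot (388,292), collet centred in the nut (388,221), box in its pocket (130,238) and bar in its slot (122,300). Spares are unmoved. Handing in.

```bash
python3 -c "
from cell import env
print(env.job_done())"
```

```text
the job is handed in; nothing more can be done
None
```

Both kits are made up in their trays and handed in at about 35 s; the last views showed every part in its pocket and the black mill, smaller collet and red box still in place, but the hand-in returned no verdict.

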